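Set the spring-return length gauge on the packing bench and hold it

ROBOT

A 6-joint arm with a two-finger parallel gripper is mounted at the origin on the work surface. World frame = base frame: x ahead of the robot, y to its left, z up, the work surface at z = 0. Lengths are in m, angles in rad, forces in N, time in s.
With the tool pointing down it reaches from about 0.35 to 0.725 m from the base axis. Payload 4.3 kg.
Tool frame: the origin (TCP) lies at the very end of the fingers, on their centre line; the grasp point (between the pads) lies 19 mm behind it (ctrl.grip_point_offset is the distance from the TCP to the grasp point, in m); z points along the fingers, y is the direction in which the jaws open and shut (so a half turn about z gives the same grasp; the last joint's range is limited). The gripper opens to 85 mm and grips with 20 to 120 N. Pads are 22 mm wide; open, the fingers measure 114 mm over their backs; the gripper's body (76 mm by 85 mm) begins 54 mm behind the grasp point. The pads swing forward as they close: fully open they stand 13 mm farther back than shut.
Start: joints at [-1.213, 0.377, 0.081, 1.274, 0, 1.46], TCP at [0.259, -0.513, 0.231] pointing down, gripper open.
Joint ranges: [-2.72, 2.72], [-0.84, 1.66], [-1.02, 1.22], [-1.77, 2.12], [-1.37, 1.28], [-3.14, 3.14]. Speed limits (rad/s): [2.57, 2.57, 3.14, 3.14, 3.14, 3.14].

INTERFACE

Orientations are given as a unit quaternion [x, y, z, w].
In Python, from cell import ctrl, ik, imaging gives the robot as it stands. Calls block until the motion is done:
- ctrl.move_pose(position, orientation): joint-space move of the TCP to a pose.
- ctrl.move_linear(position, attitude=None, velocity=0.15, threshold=None): straight line of the TCP; attitude=None keeps the orientation; velocity is the mean speed in m/s. With threshold (N) it stops when the force on the tool has changed by that much, and returns True; else False.
- ctrl.move_j(angles): joint-space move.
- ctrl.ungrasp() and ctrl.gripper_close(grasp_force=None): open the fingers fully, or close them until they stop; grasp_force is the grip in N (None keeps the last).
- ctrl.hold(seconds).
- ik(position, orientation): joint angles nearest the present ones, or None.
- ctrl.get_obs(): the state.
- imaging.capture(name): name is "side" or "top"; returns a dict with "frame" (384x512x3 uint8, red, green, blue), "K" (3x3 intrinsics, pixels), "R" (3x3) and "t" (3): a world point X has camera coordinates R X + t. Camera axes: x right, y down, z forward; pixel columns grow to the right and rows downward; lengths in m; the calibration is good to about 2 mm. A picture is of the moment at which its call begins. There is no depth.
A pose or a line that the arm cannot do raises ctrl.IKError and nothing moves.
- ctrl.finish_job(): hands the job in, once; it reports no verdict.
The state is a dict: "clock": time; "joint_pos": joint angles; "joint_vel": joint speeds; "joint_torque": joint torques, N m; "eef_pos": TCP position; "eef_rot": TCP orientation; "wrist_force": force on the tool from outside, world axes, zero at the start; "wrist_torque": the same for the moment, N m; "gripper_width": finger opening in m.
Only numpy, scipy, OpenCV 4.12 (cv2) and the standard library are available. Lean on these libraries where they do the work, as an engineer would, in place of code of your own. Each camera call takes 0.05 s, during which the arm holds its last target.

TASK

Stick the length gauge to the bench by pressing its blue pump plunger right down to its stop, then pull the spring-loaded leg out by its yellow fin until the red pointer is level with the red mark clip. Holding the leg at the mark, slide the orange cam lever fully closed, and finish with the fingers still holding the leg at the mark: do not let go. Leave the mark clip and everything else on the bench where it is.

Things in the scene. Friction and masses are not known exactly. Their poses are not given: they have to be found in the camera images.
- gauge: (All sizes in mm.) Length gauge fixed to the bench: grey bed plate 160 (its x) by 400 (y -190 to +210), top 12 above the bench; aluminium barrel 60 wide, y -180 to 0, top 50 above the bench. Origin on the bench under the barrel's mouth, x = 0. Its y axis: the way the leg slides out; its x axis: the way the lever closes; z up. Yaw varies by up to 0.3 rad.
- plunger_top (a point): Centre of the flat top of the blue pump plunger (head 34 across, 10 thick) on top of the barrel at gauge x = 0, y = -90; 88 above the bench when up. It goes straight down 18 to its stop; a spring (about 2.5 N rising to 8 N) lifts it again.
- plunger (a joint): How far the plunger is pressed, m: 0 up, 0.018 at its stop.
- leg: Sliding leg, guided: it only slides along gauge y, 110 outward (+y). A spring (6 N in, 10 N fully out) always pulls it in, until its fin stands at gauge y = 70. On the barrel side of the fin a black foot reaches 38 from the fin's mid-plane, top 35 above the bench; then its tube (24 wide, top 35) runs into the barrel. Origin under the fin's middle, 13 above the bench; axes as the gauge's.
- fin_mid (a point): Point on the mid-plane of the yellow upright fin at the leg's outer end, at the leg's x = 0, 58 above the bench. The fin is a plate 12 thick (y), 110 long (x from -59 to +51), top edge 79 above the bench; its outer side is free down to the bed plate.
- leg_pointer (a point): Tip of the leg's red pointer, at the leg's x = +71, on the fin's mid-plane, 33 above the bench, over the white scale rail (far side of the gauge). Axes as the gauge's.
- mark_line (a point): The length mark: middle line of the red clip (12 wide along y) on the white scale rail, 33 above the bench. Axes as the gauge's. The leg is at the mark when pointer and line have the same gauge y; the clip stands 35 to 85 outward of the pointer at the start. Leave the clip where it is.
- lever_tab (a point): Centre of the upright orange tab of the cam lever: 14 thick in x, 20 in y, from 36 to 72 above the bench. It rides on the leg's foot, on the barrel side of the fin: its centre lies 20 from the fin's mid-plane towards the barrel (4 clear of the fin's face), at the leg's x = -6 when open and +30 when closed.
- lever (a joint): How far the cam lever is slid, m: 0 open, 0.036 closed against its stop; it closes along gauge +x, with about 3 N of friction, and stays where it is left. At the start 0 to 0.006. Closing it does not by itself keep the leg from being pulled in.
- computer: black finned fanless computer, 190 x 150 x 64, lying on a pink foam mat 12 thick to the left; origin under its centre. Leave alone.
- tape_roll: brown roll of packing tape lying flat, 100 across, 48 high, far side of the table. Origin under its centre. Leave alone.
- parts_tin: open aluminium tin of small pins, 70 x 70 x 25, beside the gauge on the robot's side; origin under its centre. Leave alone.
- foam_corner: white foam packing block 50 x 50 x 30, beside the gauge on the far side; origin under its centre. Leave alone.
- screwdriver: screwdriver lying on the table near the robot. Leave alone.
- adapter: black power adapter 110 x 50 x 32, on the right. Origin under its centre. Leave alone.
- mug: blue mug, 80 across, 90 high, far side of the table. Origin under its centre. Leave alone.

How it is judged:
By the outcome, as a careful person would: the job done as asked, in the order asked, and still so for the second after the job is handed in, while the arm keeps its last pose, push and grip.
It also fails if it takes over 48 s, if anything falls off the work surface, if the arm or the gripper's body presses on something with over 40 N, if the wrist force passes 120 N, or if a joint passes its speed limit or range.

## Working session

There is one attempt and no reset: what is moved stays moved. The work goes in short steps, each a Python script; the robot and the scene stay as the last script left them, time stands still between calls to the robot, and variables do not carry over. Pictures are saved under pics/ and viewed, and the job is handed in when it is done.

```bash
ls; mkdir -p pics
python3 - <<'E'
from cell import ctrl, ik, imaging
import cv2,numpy as np
for n in("side","top"):
    c=imaging.capture(n); cv2.imwrite(f"pics/{n}0.png",cv2.cvtColor(c["frame"],cv2.COLOR_RGB2BGR))
    np.savez(f"{n}0.npz",**c); print(n,c["K"].tolist(),c["R"].round(4).tolist(),c["t"].round(4).tolist())
o=ctrl.get_obs();print(o)
E
```

```text
pics
side [[348.9797619282805, 0.0, 251.02901827448957], [0.0, 348.9797619282805, 187.88998029463647], [0.0, 0.0, 1.0]] [[-0.9995, -0.0292, -0.0133], [-0.0112, 0.7052, -0.7089], [0.0301, -0.7084, -0.7052]] [0.5209, 0.0663, 1.0366]
top [[404.72222560851526, 0.0, 255.6050712113082], [0.0, 404.72222560851526, 204.12214408907627], [0.0, 0.0, 1.0]] [[0.0076, -1.0, 0.002], [-0.9864, -0.0079, -0.1642], [0.1642, -0.0007, -0.9864]] [-0.0074, 0.5293, 1.0264]
{'clock': 0.1, 'joint_pos': array([-1.21329969e+00,  3.78005054e-01,  7.97834098e-02,  1.27436154e+00,
        1.54622552e-05,  1.46051859e+00]), 'joint_vel': array([ 1.10600924e-03, -4.54030833e-04,  2.35942883e-03, -9.77515376e-05,
        6.23055466e-04,  9.97089279e-04]), 'joint_torque': array([ 1.01180245e-03, -4.64695251e+01,  2.70581281e+01,  1.19890377e-02,
       -1.77526363e-04, -1.89457120e-05]), 'eef_pos': array([ 0.2590919 , -0.51269134,  0.23045494]), 'eef_rot': array([ 9.72772463e-01,  2.31760518e-01, -1.02483137e-04, -8.87565605e-04]), 'wrist_force': array([-0.28540734, -0.63368263,  0.86810377]), 'wrist_torque': array([-0.01260136, -0.01552096,  0.06066689]), 'gripper_width': 0.08535539849624453}
```

View pics/side0.png

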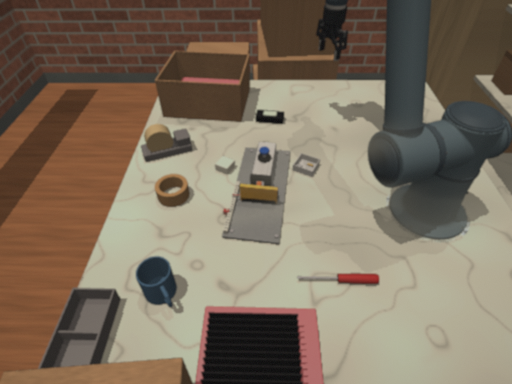

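View pics/top0.png

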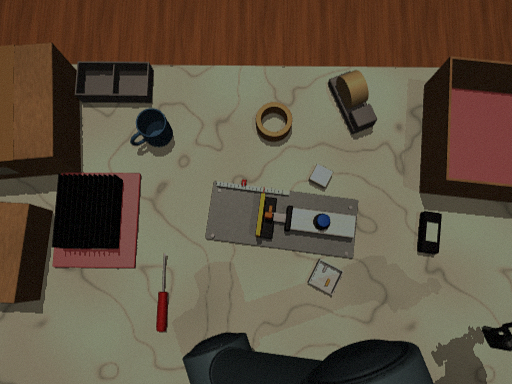

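The side view shows the gauge at about (262,190). In the top view, the plunger is at (322,221), the fin at (262,215) and the red clip at (244,183). I'll enlarge the top view and measure from the colour masks.

```bash
cat > h.py <<'E'
import numpy as np,cv2
def ray(c,u,v):
    d=c["R"].T@np.linalg.inv(c["K"])@np.array([u,v,1.]); o=-c["R"].T@c["t"]; return o,d
def onz(c,u,v,z):
    o,d=ray(c,u,v); return o+d*(z-o[2])/d[2]
def proj(c,X):
    p=c["K"]@(c["R"]@np.asarray(X,float)+c["t"]); return p[:2]/p[2]
def tri(c1,p1,c2,p2):
    A=[];b=[]
    for c,p in((c1,p1),(c2,p2)):
        o,d=ray(c,*p); d=d/np.linalg.norm(d); M=np.eye(3)-np.outer(d,d); A.append(M); b.append(M@o)
    return np.linalg.lstsq(np.vstack(A),np.hstack(b),rcond=None)[0]
def mask(f,name):
    h=cv2.cvtColor(f,cv2.COLOR_RGB2HSV).astype(int); H,S,V=h[...,0],h[...,1],h[...,2]
    if name=="blue": m=(H>100)&(H<130)&(S>120)&(V>50)
    if name=="yellow": m=(H>19)&(H<32)&(S>130)&(V>80)
    if name=="orange": m=(H>5)&(H<=17)&(S>160)&(V>110)
    if name=="red": m=((H<5)|(H>172))&(S>120)&(V>70)
    return m.astype(np.uint8)
def blobs(f,name,roi):
    x0,y0,x1,y1=roi; m=np.zeros(f.shape[:2],np.uint8); m[y0:y1,x0:x1]=mask(f,name)[y0:y1,x0:x1]
    n,l,s,c=cv2.connectedComponentsWithStats(m); return [(c[i].round(2).tolist(),s[i].tolist()) for i in range(1,n) if s[i][4]>=3]
E
python3 - <<'E'
from h import *
for n,r in(("top",(195,160,370,270)),("side",(205,130,310,250))):
    c=dict(np.load(n+"0.npz")); 
    for k in("blue","yellow","orange","red"): print(n,k,blobs(c["frame"],k,r))
    x0,y0,x1,y1=r
    im=cv2.cvtColor(c["frame"][y0:y1,x0:x1],cv2.COLOR_RGB2BGR); s=4.5
    cv2.imwrite(f"pics/{n}0z.png",cv2.resize(im,None,fx=s,fy=s,interpolation=cv2.INTER_CUBIC))
E
```

```text
top blue [([323.08, 219.88], [317, 214, 13, 13, 131])]
top yellow [([260.02, 213.8], [256, 193, 9, 43, 172])]
top orange [([270.0, 208.5], [269, 206, 3, 6, 14]), ([268.19, 214.38], [265, 213, 7, 4, 26])]
top red [([243.53, 182.16], [242, 180, 4, 6, 19]), ([263.0, 191.0], [263, 190, 1, 3, 3])]
side blue [([263.77, 150.23], [260, 148, 8, 6, 35])]
side yellow [([257.97, 186.58], [240, 184, 37, 6, 106])]
side orange []
side red [([225.14, 210.86], [224, 210, 4, 3, 7])]
```

```bash
ls pics
```

```text
side0.png
side0z.png
top0.png
top0z.png
```

View pics/top0z.png

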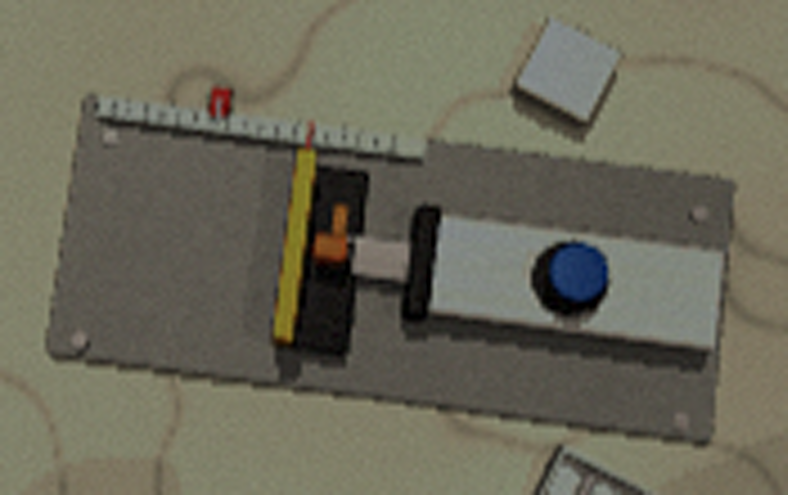

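View pics/side0z.png

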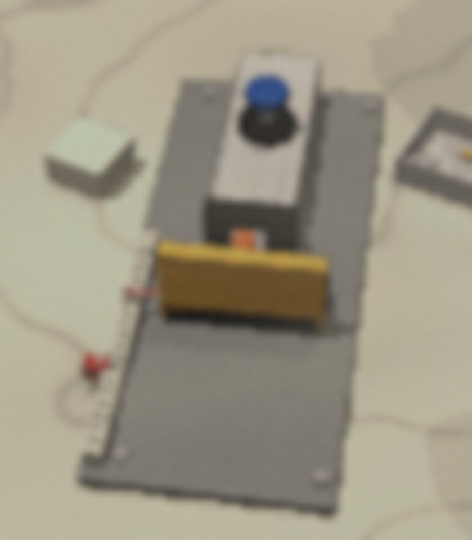

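```bash
python3 - <<'E'
from h import *
T=dict(np.load("top0.npz"));S=dict(np.load("side0.npz"))
print("cams",-T["R"].T@T["t"],-S["R"].T@S["t"])
C=[(88,97),(735,180),(712,440),(48,355)]
P=[onz(T,(u+.5)/4.5-.5+195,(v+.5)/4.5-.5+160,.012)[:2] for u,v in C]
print(np.round(P,4)); P=np.array(P)
for a,b in((0,1),(1,2),(2,3),(3,0)): print(np.linalg.norm(P[a]-P[b]))
G=np.array([(80,210),(80,-190),(-80,-190),(-80,210)])/1000.
gc=G.mean(0);pc=P.mean(0);A=(G-gc);B=P-pc
th=np.arctan2((A[:,0]*B[:,1]-A[:,1]*B[:,0]).sum(),(A*B).sum())
R=np.array([[np.cos(th),-np.sin(th)],[np.sin(th),np.cos(th)]]);o=pc-R@gc
print("yaw",th,"origin",o,"res",((G@R.T+o)-P).round(4).tolist())
# plunger
x=tri(T,(323.08,219.88),S,(263.77,150.23));print("pl tri",x, onz(T,323.08,219.88,.088),"pred",R@[0,-.09]+o)
g=lambda p:(R.T@(np.asarray(p)[:2]-o)).round(4)
print("pl gauge",g(x),g(onz(T,323.08,219.88,.088)))
f=lambda u,v:((u+.5)/4.5-.5+195,(v+.5)/4.5-.5+160)
for nm,u,v,z in(("fin top far",307,150,.079),("fin top near",285,342,.079),("tab",331,247,.072),("pointer",310,125,.033),("pointer2",308,140,.033),("clip",222,102,.04),("clipline",219,106,.033),("clip red",(243.53-195)*4.5,(182.16-160)*4.5,.035)): 
    X=onz(T,*f(u,v),z);print(nm,X.round(4),g(X))
E
python3 - <<'E'
import cv2,numpy as np
c=np.load('top0.npz')["frame"][170:250,230:290]
cv2.imwrite('pics/z1.png',cv2.cvtColor(cv2.resize(c,None,fx=7.5,fy=7.5,interpolation=cv2.INTER_NEAREST),cv2.COLOR_RGB2BGR))
E
```

```text
cams [ 0.35355226 -0.00247112  1.0993948 ] [0.49021691 0.70275839 0.7849573 ]
[[ 0.5977  0.1111]
 [ 0.5493 -0.2826]
 [ 0.3927 -0.2636]
 [ 0.4399  0.1311]]
0.396668847958632
0.1577804014053527
0.3975994921335523
0.15898302576043097
yaw -0.12105976646777704 origin [ 0.49367443 -0.08592602] res [[0.0008, 0.0018], [0.0009, -0.0016], [-0.0013, -0.0012], [-0.0003, 0.0011]]
pl tri [ 0.48409386 -0.17443984  0.08227886] [ 0.48306086 -0.17342811  0.088     ] pred [ 0.48280565 -0.17526733]
pl gauge [ 0.0012 -0.089 ] [ 0.     -0.0881]
fin top far [ 0.5527 -0.0216  0.079 ] [0.0508 0.071 ]
fin top near [ 0.4429 -0.0098  0.079 ] [-0.0596  0.0695]
tab [ 0.4979 -0.0356  0.072 ] [-0.0019  0.0504]
pointer [ 0.5769 -0.0242  0.033 ] [0.0751 0.0714]
pointer2 [ 0.5677 -0.023   0.033 ] [0.0659 0.0714]
clip [0.589  0.0284 0.04  ] [0.0808 0.125 ]
clipline [0.5881 0.0304 0.033 ] [0.0796 0.1268]
clip red [0.5915 0.0307 0.035 ] [0.083  0.1276]
```

View pics/z1.png

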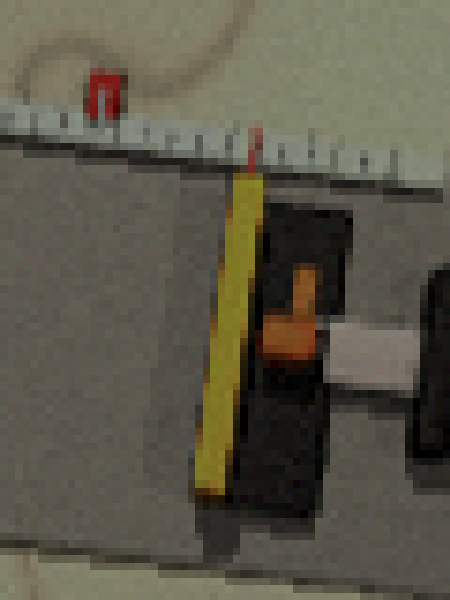

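Yaw comes out at about -0.121 and the origin at about (0.4937,-0.0859). All the features agree with the model to within 2 mm. The clip line is at gauge y ≈ 0.1265. Next I'll press the plunger with the fingers closed.

```bash
cat >> h.py <<'E'
YAW=-0.121; O=np.array([0.4937,-0.0856])
Rg=np.array([[np.cos(YAW),-np.sin(YAW)],[np.sin(YAW),np.cos(YAW)]])
def W(x,y,z): p=Rg@[x,y]+O; return np.array([p[0],p[1],z])
def toG(p): return Rg.T@(np.asarray(p)[:2]-O)
from scipy.spatial.transform import Rotation as Ro
def quat(flip=1):
    y=np.array([*(Rg@[0,1.]),0])*flip; z=np.array([0,0,-1.]); x=np.cross(y,z)
    return Ro.from_matrix(np.c_[x,y,z]).as_quat()
E
python3 - <<'E'
from h import *
from cell import ctrl,ik
for f in(1,-1):
    for p in((0,-.09,.15),(0,-.09,.068),(-.036,.07,.15),(-.036,.07,.043),(-.036,.127,.043),(.014,.127,.043)): print(f,p,(lambda q: None if q is None else np.round(q,2))(ik(W(*p),quat(f))))
E
```

```text
1 (0, -0.09, 0.15) [-0.47  0.29 -0.25  1.02  0.   -0.35]
1 (0, -0.09, 0.068) [-0.47  0.37 -0.38  0.82  0.   -0.35]
1 (-0.036, 0.07, 0.15) [-0.16  0.2  -0.37  0.99  0.   -0.04]
1 (-0.036, 0.07, 0.043) [-0.16  0.32 -0.54  0.72  0.   -0.04]
1 (-0.036, 0.127, 0.043) [-0.04  0.33 -0.51  0.73  0.    0.08]
1 (0.014, 0.127, 0.043) [-0.05  0.41 -0.38  0.77  0.    0.07]
-1 (0, -0.09, 0.15) [-0.47  0.29 -0.25  1.02  0.    2.79]
-1 (0, -0.09, 0.068) [-0.47  0.37 -0.38  0.82  0.    2.79]
-1 (-0.036, 0.07, 0.15) [-0.16  0.2  -0.37  0.99  0.    3.1 ]
-1 (-0.036, 0.07, 0.043) [-0.16  0.32 -0.54  0.72  0.    3.1 ]
-1 (-0.036, 0.127, 0.043) [-0.04  0.33 -0.51  0.73  0.   -3.06]
-1 (0.014, 0.127, 0.043) [-0.05  0.41 -0.38  0.77  0.   -3.07]
```

Run:
```python
from h import *
from cell import ctrl,ik,imaging
ctrl.gripper_close(30)
ctrl.move_pose(W(0,-.09,.14),quat())
o=ctrl.get_obs();print(o["clock"],o["eef_pos"],o["wrist_force"],o["gripper_width"])
ctrl.move_linear(W(0,-.09,.095),velocity=.08)
r=ctrl.move_linear(W(0,-.09,.064),velocity=.02,threshold=20)
o=ctrl.get_obs();print(r,o["clock"],o["eef_pos"],o["wrist_force"])
ctrl.hold(.4)
o=ctrl.get_obs();print(r,o["clock"],o["eef_pos"],o["wrist_force"])
for n,rr in(("top",(195,160,370,270)),("side",(205,90,340,210))):
    c=imaging.capture(n);x0,y0,x1,y1=rr
    cv2.imwrite(f"pics/{n}1.png",cv2.cvtColor(cv2.resize(c["frame"][y0:y1,x0:x1],None,fx=4.5,fy=4.5),cv2.COLOR_RGB2BGR))
```

```text
2.4583 [ 0.48302449 -0.17558357  0.14025002] [ 0.15982317 -0.23729107  0.06262539] -0.0001747870965110863
True 4.35 [ 0.48298498 -0.17501098  0.07013544] [-1.31191252  1.69847102  7.89530688]
True 4.75 [ 0.48300924 -0.17503093  0.07009623] [-2.04521308  1.39588994  6.99565885]
```

Run:
```python
from h import *
from cell import ctrl,ik,imaging
r=ctrl.move_linear(W(0,-.09,.0665),velocity=.01,threshold=25)
o=ctrl.get_obs();print(r,o["clock"],o["eef_pos"],o["wrist_force"])
ctrl.hold(.4)
o=ctrl.get_obs();print(r,o["clock"],o["eef_pos"],o["wrist_force"])
```

```text
True 5.1417 [ 0.4830393  -0.17503594  0.07014184] [-1.22039973  0.74380092  7.50456207]
True 5.5417 [ 0.48299931 -0.1750011   0.07005632] [-1.30223999  1.60103691  7.88071904]
```

View pics/side1.png

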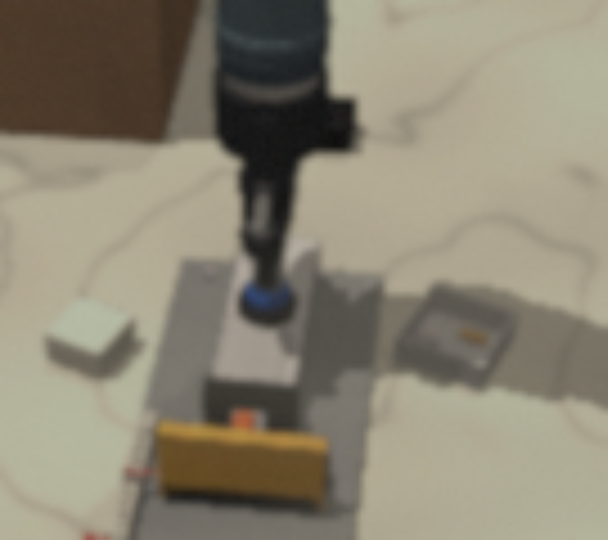

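The side view shows the fingertips on the blue head at about (268,297), with the head down near the barrel. Two pushes, at 20 N and 25 N, both stopped at z = 0.0701 m, which is the stop. Next is the fin.

Run:
```python
from h import *
from cell import ctrl,ik,imaging
ctrl.move_linear(W(0,-.09,.13),velocity=.15)
ctrl.ungrasp()
ctrl.move_pose(W(-.038,.0705,.14),quat())
ctrl.move_linear(W(-.038,.0705,.044),velocity=.08)
o=ctrl.get_obs();print(o["clock"],toG(o["eef_pos"]),o["eef_pos"],o["wrist_force"])
ctrl.gripper_close(30)
o=ctrl.get_obs();print(o["clock"],toG(o["eef_pos"]),o["wrist_force"],o["gripper_width"])
for n,rr in(("top",(195,160,370,270)),("side",(205,130,310,250))):
    c=imaging.capture(n);x0,y0,x1,y1=rr
    cv2.imwrite(f"pics/{n}2.png",cv2.cvtColor(cv2.resize(c["frame"][y0:y1,x0:x1],None,fx=4.5,fy=4.5),cv2.COLOR_RGB2BGR))
```

```text
8.925 [-0.0374434   0.07047891] [ 0.46503753 -0.01111679  0.04448794] [ 0.20523076 -0.05381212 -0.53995959]
9.5833 [-0.03799099  0.07189016] [0.55471101 5.61305503 1.20336108] 0.01113137984455442
```

View pics/top2.png

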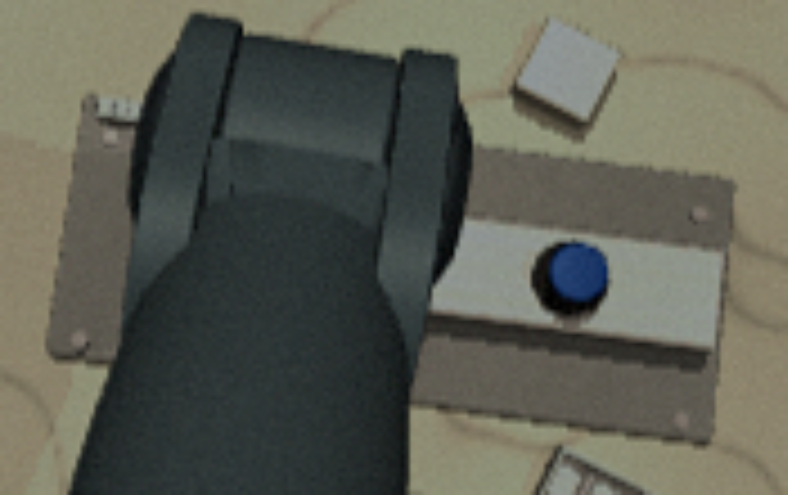

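View pics/side2.png

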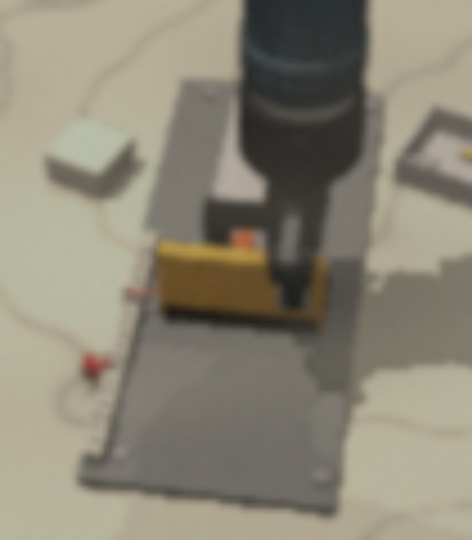

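The fin is gripped near its near end, at about (293,290) in the side view. The arm hides the scale in the top view. I'll measure the travel needed from the first pictures, using sub-pixel redness centroids.

```bash
cat >> h.py <<'E'
def redc(c,roi,thr=25):
    x0,y0,x1,y1=roi;f=c["frame"][y0:y1,x0:x1].astype(float)
    r=f[...,0]-np.maximum(f[...,1],f[...,2]); r[r<thr]=0
    v,u=np.mgrid[y0:y1,x0:x1]; return (r*u).sum()/r.sum(),(r*v).sum()/r.sum(),r.astype(int)
E
python3 - <<'E'
from h import *
T=dict(np.load("top0.npz"));S=dict(np.load("side0.npz"))
for n,c,a,b in(("top",T,(238,176,250,190),(258,184,268,195)),("side",S,(220,206,234,217),(231,191,240,199))):
    for k,roi in(("clip",a),("ptr",b)):
        u,v,r=redc(c,roi,20 if n=="top" else 20); print(n,k,u,v,toG(onz(c,u,v,.033)),toG(onz(c,u,v,.04))); print(r)
E
```

```text
top clip 243.4838874680307 181.8383631713555 [0.08336797 0.12645427] [0.08184163 0.12605484]
[[  0   0   0   0   0   0   0   0   0   0   0   0]
 [  0   0   0   0   0   0   0   0   0   0   0   0]
 [  0   0   0   0   0   0   0   0   0   0   0   0]
 [  0   0   0   0  42  45  33  33   0   0   0   0]
 [  0   0   0   0  90 102 103 103  30   0   0   0]
 [  0   0   0   0  90  77  87 100   0   0   0   0]
 [  0   0   0   0  91  30  63  99   0   0   0   0]
 [  0   0   0  27  96   0  70  90   0   0   0   0]
 [  0   0   0  37  97   0  91  67   0   0   0   0]
 [  0   0   0   0  68   0  61  33   0   0   0   0]
 [  0   0   0   0   0   0   0   0   0   0   0   0]
 [  0   0   0   0   0   0   0   0   0   0   0   0]
 [  0   0   0   0   0   0   0   0   0   0   0   0]
 [  0   0   0   0   0   0   0   0   0   0   0   0]]
top ptr 263.2654028436019 190.1042654028436 [0.06768837 0.07072636] [0.06626496 0.07069274]
[[ 0  0  0  0  0  0  0  0  0  0]
 [ 0  0  0  0  0  0  0  0  0  0]
 [ 0  0  0  0  0  0  0  0  0  0]
 [ 0  0  0  0  0 21 37  0  0  0]
 [ 0  0  0  0  0  0 43  0  0  0]
 [ 0  0  0  0  0 25 32  0  0  0]
 [
[... 389 characters left out ...]
  0]
 [ 0  0  0 34 64 61 42 34 35 23  0  0  0  0]
 [ 0  0  0 42 80 82 61 55 53 31  0  0  0  0]
 [ 0  0  0 36 66 74 68 64 51 26  0  0  0  0]
 [ 0  0  0 25 41 48 47 38 26  0  0  0  0  0]
 [ 0  0  0  0 25 29 25  0  0  0  0  0  0  0]
 [ 0  0  0  0  0 20  0  0  0  0  0  0  0  0]
 [ 0  0  0  0  0  0  0  0  0  0  0  0  0  0]
 [ 0  0  0  0  0  0  0  0  0  0  0  0  0  0]]
side ptr 235.9824120603015 194.46733668341707 [0.06493546 0.07006667] [0.06341295 0.0766957 ]
[[ 0  0  0  0  0  0  0  0  0]
 [ 0  0  0  0  0  0  0  0  0]
 [ 0  0  0  0  0  0  0  0  0]
 [ 0  0 29 31 30 30 33 31 28]
 [ 0  0 24 28 27 29 30 26 22]
 [ 0  0  0  0  0  0  0  0  0]
 [ 0  0  0  0  0  0  0  0  0]
 [ 0  0  0  0  0  0  0  0  0]]
```

Run:
```python
from h import *
from cell import ctrl,ik,imaging
ctrl.move_linear(W(-.038,.0719+.0556,.044),velocity=.05)
ctrl.hold(.3)
o=ctrl.get_obs();print(o["clock"],toG(o["eef_pos"]),o["eef_pos"],o["wrist_force"],o["gripper_width"])
for n,rr in(("top",(195,160,370,270)),("side",(205,160,310,250))):
    c=imaging.capture(n);x0,y0,x1,y1=rr;np.savez(n+"3.npz",**c)
    cv2.imwrite(f"pics/{n}3.png",cv2.cvtColor(cv2.resize(c["frame"][y0:y1,x0:x1],None,fx=6 if n=="side" else 4.5,fy=6 if n=="side" else 4.5,interpolation=cv2.INTER_NEAREST),cv2.COLOR_RGB2BGR))
```

```text
11.275 [-0.03778504  0.12521419] [0.47130521 0.04325952 0.04414415] [-1.43209944 -6.7894557   2.61276831] 0.011375572299800728
```

View pics/top3.png

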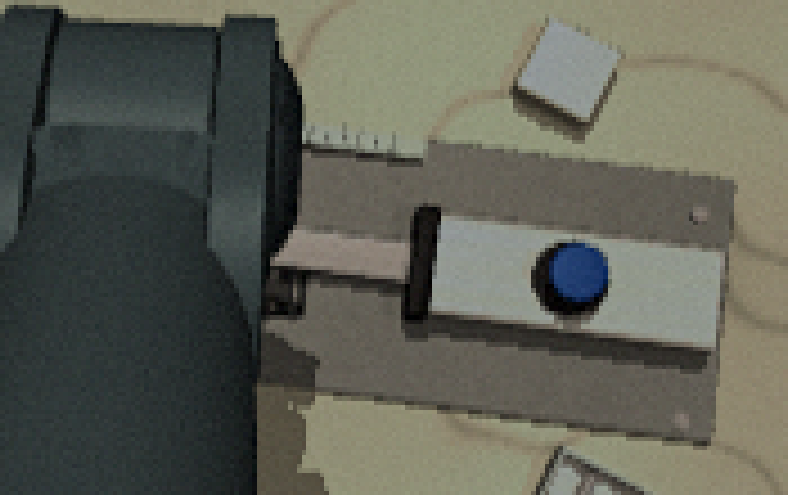

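View pics/side3.png

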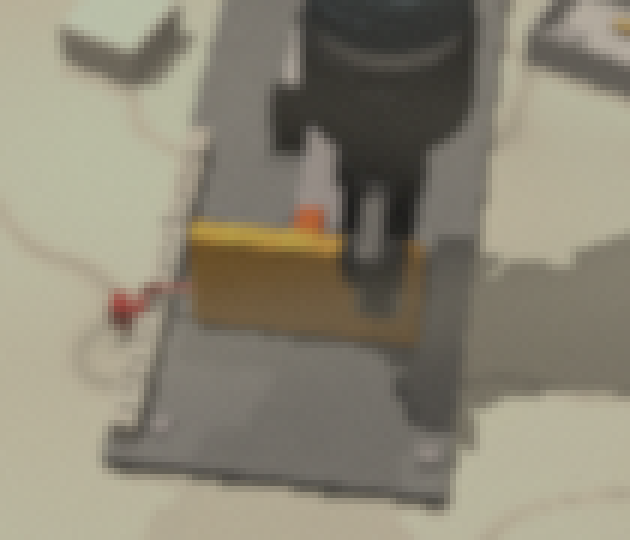

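Run:
```python
from h import *
c=dict(np.load("side3.npz"))
f=c["frame"].astype(int); r=f[...,0]-np.maximum(f[...,1],f[...,2])
print(r[202:216,220:238])
# predicted pixel of pointer tip & mid for gauge y (frame O): leg pos p -> y=p+.0007
for y in(.120,.124,.1264): print(y,[proj(c,W(x,y,.033)).round(2) for x in(.055,.060,.065,.071)])
c0=dict(np.load("side0.npz"));print([proj(c0,W(x,.0707,.033)).round(2) for x in(.055,.060,.065,.071)])
f=c0["frame"].astype(int); r=f[...,0]-np.maximum(f[...,1],f[...,2]);print(r[190:200,228:244])
```

```text
[[ 3  1  2  2  2  1  2  1  2  3  4  7  6  7  7  5 14 25]
 [ 6  5  3  2  2  3  2  3  2  3  6  8  7  7  5  6 16 24]
 [ 8  7  5  4  3  2  2  2  3  3  6  8  7  7  5  5 14 22]
 [ 9  9  8  6  4  3  2  3  3  5  8  9  9  7  6  4 12 20]
 [ 8  9  9  8  6  4  3  3  4  7 11 12 13 12 11 13 17 22]
 [10  9  8 11 11 10  8  5  8 18 24 28 28 27 30 30 30 26]
 [ 8  9 11 20 32 31 22 17 20 29 30 29 26 23 22 25 25 25]
 [ 8  9 12 33 63 61 42 34 41 35 18 12 10  9  7  9 14 18]
 [ 8  9 15 42 80 80 61 54 56 35 11  7  7  4  3  5 10 16]
 [ 8  9 15 37 67 74 68 64 52 27 10  7  7  5  3  5  9 16]
 [ 8  9 12 23 41 48 46 38 26 13  8  7  6  4  4  4  8 13]
 [ 8  9 11 16 25 29 27 17 13  8  8  8  6  5  4  5  5  9]
 [ 7  8  8 11 18 21 18 11  7  7  8  6  6  6  4  4  4  5]
 [ 7  7  9  9 11 11 11  9  8  8  8  7  4  4  4  4  5  5]]
0.12 [array([236.26, 207.07]), array([234.56, 206.9 ]), array([232.87, 206.72]), array([230.84, 206.51])]
0.124 [array([236.01, 208.09]), array([234.31, 207.92]), array([232.61, 207.74]), array([230.57, 207.52])]
0.1264 [array([235.86, 208.71]), array([234.16, 208.53]), array([232.45, 208.35]), array([230.41, 208.14])]
[array([239.21, 194.94]), array([237.56, 194.78]), array([235.92, 194.62]), array([233.96, 194.42])]
[[-1 -2  0 -1  0  3  6  9 10  8  6 10 19 25 26 27]
 [-1 -1 -1 -2  0  3  8  9  9  8  6 10 19 26 28 28]
 [-1 -1  0 -1  3  6  9  9  9  7  5 10 19 25 27 27]
 [ 0 -1 -1  1  9 18 18 14 13 13 12 14 22 26 26 26]
 [-1  0  0  4 16 29 31 30 30 33 31 28 27 26 26 26]
 [ 0  0  1  3 13 24 28 27 29 30 26 22 22 25 27 26]
 [ 0  0  0  2  7 13 13 11 11 10  8 10 16 24 25 26]
 [ 0  1  1  2  6  8  8  7  3  3  3  7 14 20 22 22]
 [ 0  1  2  3  8  9  9  9  5  3  5  6 11 18 17 16]
 [ 1  0  2  4  7  9  8  7  4  3  3  6 10 15 11  8]]
```

```bash
cat >> h.py <<'E'
def edge(c,y,xs,z=.079,off=-.006,half=5):
    """gauge y of the fin's rear top edge, sampled at gauge xs; search around guess leg y"""
    f=c["frame"].astype(np.float32); s=f[...,0]-f[...,2]; out=[]
    for x in xs:
        a=proj(c,W(x,y+off,z)); b=proj(c,W(x,y+off+.02,z)); d=(b-a)/np.linalg.norm(b-a)
        t=np.linspace(-half,half,401); P=a+np.outer(t,d)
        p=cv2.remap(s,P[None,:,0].astype(np.float32),P[None,:,1].astype(np.float32),cv2.INTER_LINEAR)[0]
        lo,hi=p[:80].min(),p[:].max(); k=np.argmax(p>(lo+hi)/2)
        out.append(toG(onz(c,*P[k],z))[1]-off)
    return np.array(out)
XS=np.linspace(.016,.044,15)
E
python3 - <<'E'
from h import *
for n,y in(("side0",.0707),("side3",.1235)):
    c=dict(np.load(n+".npz")); e=edge(c,y,XS); print(n,np.median(e),e.round(4))
E
```

```text
side0 0.07254728269664841 [0.0713 0.0713 0.0713 0.0719 0.0721 0.0723 0.0725 0.0728 0.0728 0.0728
 0.0728 0.0726 0.0725 0.0725 0.0722]
side3 0.12597673196004353 [0.1262 0.1261 0.126  0.1258 0.1257 0.1256 0.1257 0.1258 0.1259 0.126
 0.1261 0.1262 0.1263 0.1262 0.1261]
```

The fin-edge travel of about 53.5 mm agrees with the hand travel of 53.3 mm, so there was no slip. The arm sags about 2.3 mm under the spring load, so I'll correct for that. Then I'll slide the grip along the fin so the inner finger pushes the tab.

Run:
```python
from h import *
from cell import ctrl,ik,imaging
def st(l):
    o=ctrl.get_obs();print(l,round(o["clock"],2),toG(o["eef_pos"]).round(4),o["eef_pos"][2].round(4),(Rg.T@o["wrist_force"][:2]).round(1),o["gripper_width"].round(4)); return toG(o["eef_pos"])
ctrl.gripper_close(20); st("grip20")
ctrl.move_linear(W(-.038,.1297,.044),velocity=.02); ctrl.hold(.2); p=st("adj")
cy=.1297+(.1275-p[1]); ctrl.move_linear(W(-.038,cy,.044),velocity=.02); ctrl.hold(.2); p=st("adj2 %.4f"%cy)
c=imaging.capture("side"); np.savez("side4.npz",**c); e=edge(c,.1260,XS); print(np.median(e),e.mean())
```

```text
Traceback (most recent call last):
AttributeError: 'float' object has no attribute 'round'
```

```bash
cat >> h.py <<'E'
def st(ctrl,l):
    o=ctrl.get_obs();print(l,round(o["clock"],2),toG(o["eef_pos"]).round(4),round(float(o["eef_pos"][2]),4),(Rg.T@o["wrist_force"][:2]).round(1),round(float(o["gripper_width"]),4)); return toG(o["eef_pos"])
E
python3 - <<'E'
from h import *
from cell import ctrl,ik,imaging
st(ctrl,"grip20")
ctrl.move_linear(W(-.038,.1297,.044),velocity=.02); ctrl.hold(.2); p=st(ctrl,"adj")
cy=.1297+(.1275-p[1]); ctrl.move_linear(W(-.038,cy,.044),velocity=.02); ctrl.hold(.2); p=st(ctrl,"adj2 %.4f"%cy)
c=imaging.capture("side"); np.savez("side4.npz",**c); e=edge(c,.1260,XS); print(np.median(e),e.mean())
E
```

```text
grip20 11.59 [-0.0378  0.1252] 0.0442 [ 0.1 -7.2] 0.0115
adj 12.05 [-0.0378  0.1274] 0.0441 [-0.1 -7.6] 0.0117
adj2 0.1298 12.5 [-0.0378  0.1274] 0.0442 [-0.3 -8.1] 0.0119
0.12789909613568476 0.12803811546484772
```

Run:
```python
from h import *
from cell import ctrl,ik,imaging
for x in(-.030,-.022,-.014,-.006):
    ctrl.move_linear(W(x,.1298,.044),velocity=.04); st(ctrl,x)
c=imaging.capture("side"); np.savez("side5.npz",**c); e=edge(c,.1260,np.linspace(.03,.046,9)); print(np.median(e),e.mean())
cv2.imwrite("pics/side5.png",cv2.cvtColor(cv2.resize(c["frame"][160:250,205:310],None,fx=6,fy=6),cv2.COLOR_RGB2BGR))
```

```text
-0.03 12.9 [-0.0377  0.1273] 0.0439 [-19.2  -7.3] 0.0117
-0.022 13.25 [-0.0365  0.1273] 0.0429 [-32.5  -8.2] 0.0119
-0.014 13.6 [-0.0329  0.1272] 0.0412 [-36.4  -8.8] 0.0112
-0.006 13.95 [-0.0284  0.1271] 0.0394 [-40.1  -8.1] 0.0117
0.12770945266915387 0.12778316470009815
```

View pics/side5.png

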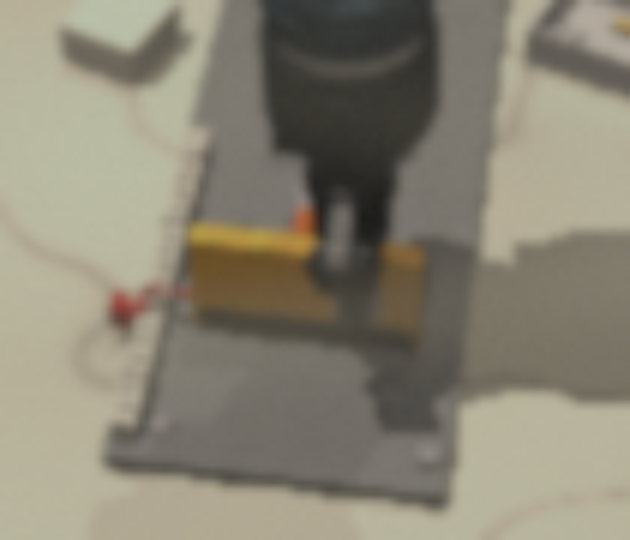

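The side view shows the grip sliding at about (340,255), with the tab at about (305,220). Friction is about 38 N, so the hand lags by about 22 mm and sinks about 5 mm. I'll raise the commanded z, trim y, and keep sliding in steps.

Run:
```python
from h import *
from cell import ctrl,ik,imaging
z=.050;y=.1300
for x in(-.002,.006,.014,.022,.030):
    ctrl.move_linear(W(x,y,z),velocity=.04); p=st(ctrl,(x,round(y,4),z)); y+=np.clip(.1274-p[1],-.0005,.0005)*.8
    if p[0]>.008: break
c=imaging.capture("side"); np.savez("side6.npz",**c)
cv2.imwrite("pics/side6.png",cv2.cvtColor(cv2.resize(c["frame"][160:250,205:310],None,fx=6,fy=6),cv2.COLOR_RGB2BGR))
```

```text
(-0.002, 0.13, 0.05) 14.33 [-0.028   0.1268] 0.04 [-32.3  -7.3] 0.0118
(0.006, np.float64(0.1304), 0.05) 14.68 [-0.024  0.127] 0.0398 [-41.   -7.8] 0.0114
(0.014, np.float64(0.1307), 0.05) 15.03 [-0.0175  0.1273] 0.0394 [-43.9  -7.8] 0.0116
(0.022, np.float64(0.1308), 0.05) 15.38 [-0.0102  0.1274] 0.0391 [-45.1  -8. ] 0.0116
(0.03, np.float64(0.1308), 0.05) 15.73 [-0.0022  0.1274] 0.0389 [-45.5  -7.6] 0.0115
```

View pics/side6.png

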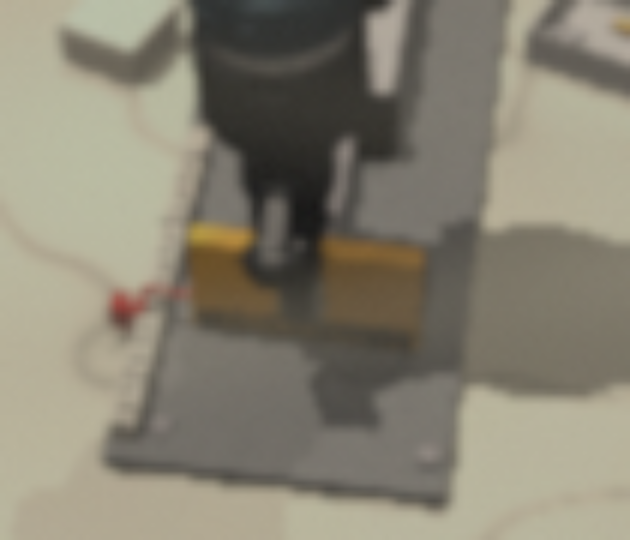

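Run:
```python
from h import *
from cell import ctrl,ik,imaging
z=.052;y=.1308;last=-.0022
for x in(.036,.042,.047,.051,.054,.057,.060):
    ctrl.move_linear(W(x,y,z),velocity=.03); p=st(ctrl,(x,round(float(y),4),z)); y+=np.clip(.1274-p[1],-.0005,.0005)*.8
    o=ctrl.get_obs()
    if np.linalg.norm(o["wrist_force"])>62 : break
    last=p[0]
ctrl.hold(.2);st(ctrl,"end")
c=imaging.capture("side"); np.savez("side7.npz",**c)
cv2.imwrite("pics/side7.png",cv2.cvtColor(cv2.resize(c["frame"][160:250,205:310],None,fx=6,fy=6),cv2.COLOR_RGB2BGR))
c=imaging.capture("top"); np.savez("top7.npz",**c)
cv2.imwrite("pics/top7.png",cv2.cvtColor(cv2.resize(c["frame"][160:270,195:370],None,fx=4.5,fy=4.5),cv2.COLOR_RGB2BGR))
```

```text
(0.036, 0.1308, 0.052) 16.14 [0.0027 0.1274] 0.0394 [-44.9  -8.2] 0.0116
(0.042, 0.1308, 0.052) 16.49 [0.0088 0.1274] 0.0395 [-44.7  -8.1] 0.0113
(0.047, 0.1308, 0.052) 16.81 [0.0125 0.1274] 0.0394 [-48.2  -8. ] 0.0117
(0.051, 0.1308, 0.052) 17.09 [0.0128 0.1275] 0.0393 [-56.   -8.2] 0.0115
(0.054, 0.1308, 0.052) 17.34 [0.0129 0.1274] 0.0393 [-62.4  -7.9] 0.0117
end 17.54 [0.0129 0.1275] 0.0393 [-63.1  -8.5] 0.0113
```

View pics/side7.png

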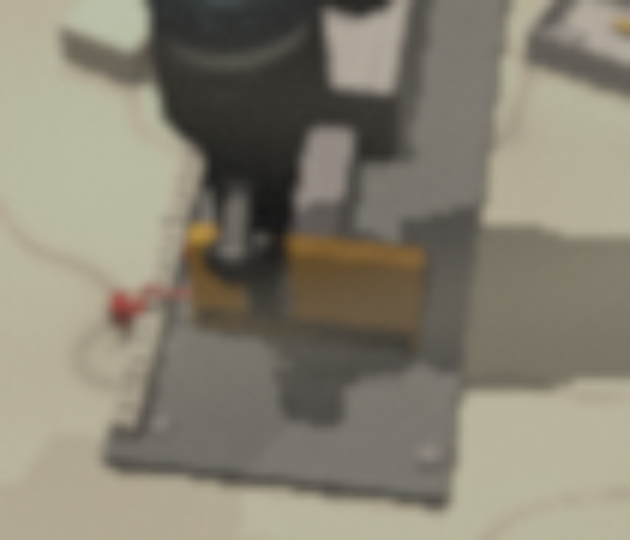

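View pics/top7.png

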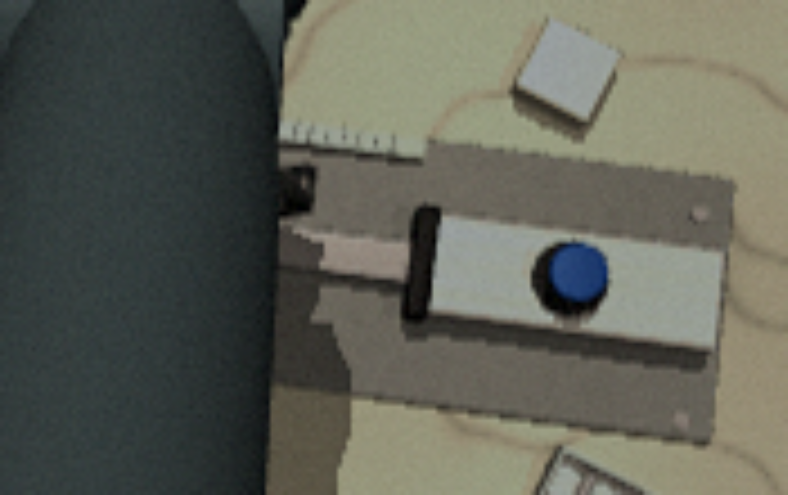

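Run:
```python
from h import *
from cell import ctrl,ik,imaging
ctrl.move_linear(W(.042,.1308,.050),velocity=.03); ctrl.hold(.3); st(ctrl,"relax")
c=imaging.capture("side"); np.savez("side8.npz",**c)
xs=np.linspace(-.055,-.015,20)
for n,y in(("side0",.0720),("side4",.1275),("side7",.1275),("side8",.1275)):
    d=dict(np.load(n+".npz"))
    f=d["frame"].astype(float); r=f[...,0]-np.maximum(f[...,1],f[...,2])
    rows=[]
    us=(235,236,237) if n=="side0" else (232,233,234,235)
    for u in us:
        lo=190 if n=="side0" else 203
        w=np.clip(r[lo:lo+10,u]-10,0,None); rows.append(((w*np.arange(lo,lo+10)).sum()/w.sum()).round(2))
    ys=[toG(onz(d,u,v,.033))[1].round(4) for u,v in zip(us,rows)]
    e=edge(d,y,xs) if n!="side4" else edge(d,y,XS); e2=edge(d,y,np.linspace(.038,.048,6))
    print(n,rows,ys,"near edge",np.median(e),e.mean(),"far",np.median(e2))
cv2.imwrite("pics/side8.png",cv2.cvtColor(cv2.resize(c["frame"][195:225,212:252],None,fx=16,fy=16,interpolation=cv2.INTER_CUBIC),cv2.COLOR_RGB2BGR))
```

```text
relax 18.5 [0.0134 0.1275] 0.0393 [-38.5  -8.6] 0.0115
side0 [np.float64(194.36), np.float64(194.42), np.float64(194.37)] [np.float64(0.07), np.float64(0.0699), np.float64(0.0692)] near edge 0.07200000000000012 0.07217371216902463 far 0.07235891067629063
side4 [np.float64(207.86), np.float64(208.15), np.float64(208.36), np.float64(208.34)] [np.float64(0.1247), np.float64(0.1254), np.float64(0.1258), np.float64(0.1253)] near edge 0.12787941571185016 0.1280247505660822 far 0.12768972685289948
side7 [np.float64(208.15), np.float64(208.39), np.float64(208.38), np.float64(208.29)] [np.float64(0.1258), np.float64(0.1263), np.float64(0.1259), np.float64(0.1252)] near edge 0.12873032274188567 0.1287440099626908 far 0.12749999078684926
side8 [np.float64(208.15), np.float64(208.39), np.float64(208.37), np.float64(208.16)] [np.float64(0.1258), np.float64(0.1263), np.float64(0.1259), np.float64(0.1247)] near edge 0.12882413678162155 0.12883842529392336 far 0.12745251730676976
```

View pics/side8.png

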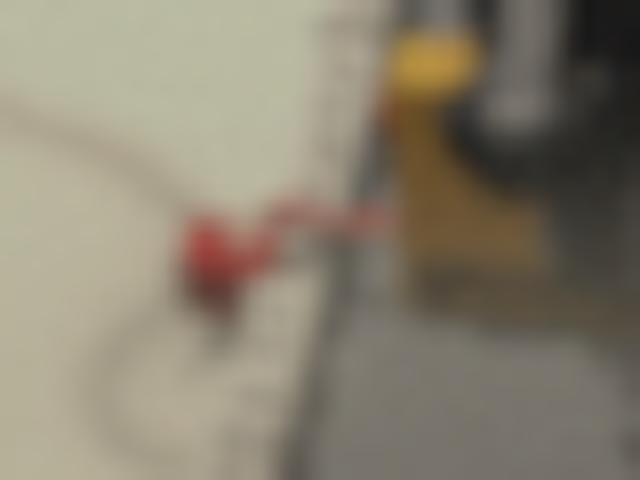

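Run:
```python
from h import *
T=dict(np.load("top0.npz"));S=dict(np.load("side0.npz"));S8=dict(np.load("side8.npz"))
def g(X): return toG(X).round(4),round(float(X[2]),4)
print("clip",g(tri(T,(243.48,181.84),S,(225.55,210.43))))
print("ptr",g(tri(T,(263.27,190.1),S,(236,194.4))))
# clip: right part rows in side
f=S["frame"]; print(f[204:216,220:234].tolist()[0][:1]); 
for ch in (0,1): print(f[204:217,219:236,ch])
f=T["frame"]; 
for ch in (0,1): print(f[177:190,239:250,ch])
cv2.imwrite("pics/side0c.png",cv2.cvtColor(cv2.resize(S["frame"][195:225,212:252],None,fx=16,fy=16,interpolation=cv2.INTER_CUBIC),cv2.COLOR_RGB2BGR))
for x in(.068,.08,.094):
  for dy in(-.006,0,.006): print(x,dy,proj(T,W(x,.1264+dy,.033)).round(1),proj(S,W(x,.1264+dy,.033)).round(1),proj(S,W(x,.1264+dy,.022)).round(1))
```

```text
clip (array([0.0859, 0.1271]), 0.0215)
ptr (array([0.0661, 0.0707]), 0.0342)
[[178, 169, 148]]
[[174 178 182 185 186 188 187 186 187 186 187 185 172 158 152 128  97]
 [175 173 176 179 184 186 186 186 187 187 186 183 175 166 150 118  95]
 [180 176 172 174 178 183 186 185 186 186 186 177 167 164 147 108 100]
 [184 180 175 171 172 176 181 185 185 183 181 175 168 161 138 103 106]
 [186 183 180 172 168 165 169 175 176 169 165 166 162 156 131 101 109]
 [186 186 182 176 169 162 161 167 168 162 159 157 151 142 118 100 114]
 [186 184 182 173 163 159 158 158 159 154 150 146 148 138 109 105 120]
 [185 184 179 165 143 138 139 142 147 147 141 142 149 135 107 112 127]
 [184 182 177 158 130 112 110 120 141 157 160 162 156 129 107 116 129]
 [181 177 170 154 129 106 100 110 142 165 171 175 157 123 112 124 131]
 [176 170 165 157 144 128 113 118 148 166 167 171 150 118 117 129 132]
 [169 165 165 164 161 149 131 129 156 169 170 166 142 115 119 131 134]
 [165 166 169 172 168 155 140 142 158 164 167 161 134 118 126 134 134]]
[[165 169 175 179 182 185 184 183 185 184 183 179 164 150 145 121  93]
 [167 164 
[... 1838 characters left out ...]
43  89  32 107  54  32 106 128 135 129]
 [133 141 106  72 108  93  79 136 141 136 125]
 [140 141 124 119 113 142 100 133 138 133 101]
 [110 115 120 122 130 132  93 136 142 142 116]
 [ 27  50  47  67  87  92  90 105 113 113 122]]
0.068 -0.006 [245.  187.7] [231.8 206.7] [232.  209.2]
0.068 0 [242.7 187.4] [231.4 208.2] [231.6 210.8]
0.068 0.006 [240.5 187.1] [231.  209.8] [231.2 212.3]
0.08 -0.006 [245.5 183.3] [227.8 206.3] [228.  208.8]
0.08 0 [243.3 183.1] [227.4 207.8] [227.6 210.3]
0.08 0.006 [241.1 182.8] [226.9 209.4] [227.2 211.9]
0.094 -0.006 [246.2 178.3] [223.  205.8] [223.3 208.3]
0.094 0 [244. 178.] [222.6 207.3] [222.9 209.8]
0.094 0.006 [241.8 177.7] [222.2 208.9] [222.5 211.4]
```

View pics/side0c.png

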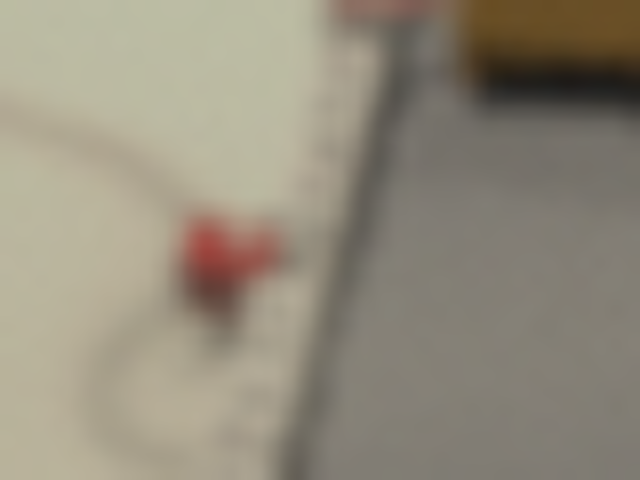

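The clip triangulates lower than the pointer, at z ≈ 0.022. Its line is therefore at gauge y ≈ 0.1268–0.1271, and the travel needed is about 56.1 mm rather than 55.6 mm. I'll trim 0.5 mm outward and check that it stays stable before handing in.

Run:
```python
from h import *
from cell import ctrl,ik,imaging
ctrl.move_linear(W(.042,.1314,.050),velocity=.01); ctrl.hold(.3); st(ctrl,"trim")
ctrl.hold(1.); st(ctrl,"held")
d=imaging.capture("side")
f=d["frame"].astype(float); r=f[...,0]-np.maximum(f[...,1],f[...,2])
us=(232,233,234,235);ys=[]
for u in us:
    w=np.clip(r[203:213,u]-10,0,None); ys.append(toG(onz(d,u,(w*np.arange(203,213)).sum()/w.sum(),.033))[1].round(4))
print(ys, np.median(edge(d,.1275,np.linspace(.038,.048,6))))
cv2.imwrite("pics/side9.png",cv2.cvtColor(cv2.resize(d["frame"][120:250,190:330],None,fx=4.5,fy=4.5,interpolation=cv2.INTER_CUBIC),cv2.COLOR_RGB2BGR))
```

```text
trim 19.1 [0.0134 0.128 ] 0.0393 [-37.7  -7.7] 0.0114
held 20.1 [0.0133 0.128 ] 0.0393 [-38.4  -7.8] 0.0116
[np.float64(0.1268), np.float64(0.1263), np.float64(0.1257), np.float64(0.1241)] 0.12835333586397896
```

View pics/side9.png

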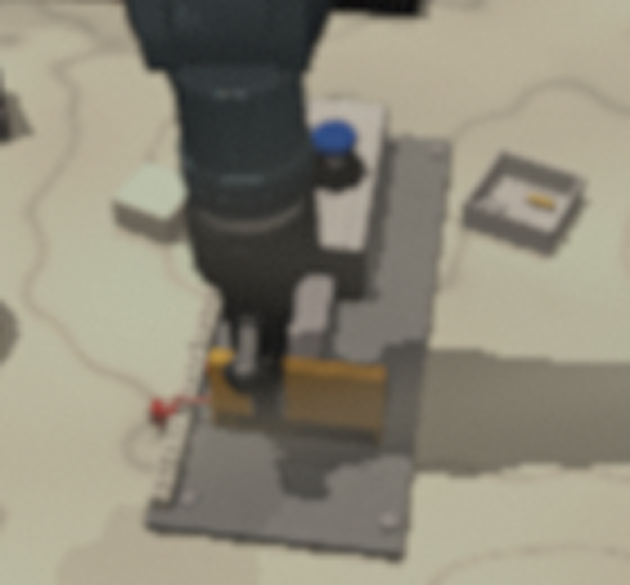

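The hand is steady, with the grip on the fin at about (258,370) and the pointer meeting the clip at about (165,408). The tin and the foam block have not moved. Handing in now.

```bash
python3 -c "
from cell import ctrl
print(ctrl.finish_job())"
```

```text
the job is handed in; nothing more can be done
None
```

I carried out every step in the order asked and handed the job in at about 20 s of the 48 s allowed. The fingers were still gripping the fin at the mark. No verdict was reported.

- **Plunger:** I pressed it with closed fingers. Two pushes, at 20 N and 25 N, both stopped with the fingertips at z = 0.0701 m, where the stop should be.
- **Leg:** I gripped the fin, pulled it out to the mark and trimmed by 0.5 mm. The final travel reads 56.1 mm from the hand position and 56.0 mm from the fin edge in the side view. I estimate the mark needs 55.6 to 56.4 mm.
- **Lever:** I slid the grip along the fin at 20 N so the inner finger pushed the tab. The hand stopped at gauge x ≈ 0.013, close to the 0.012 expected for fully closed. The sideways force rose from 45 N to 63 N with no further movement, and I then eased it to 38 N.
- **Last hold:** The hand stayed within 0.1 mm over a 1 s hold just before handing in.

Some checks were weak or disagreed:
- **Lever seen:** The fingers hide the tab, so "closed" rests on where the hand stopped and the force, not on a clear view.
- **Mark position:** The pointer row in the side view scatters by about 1 to 2 mm between columns. One earlier fin-edge sample, partly in shadow, read about 1 mm farther out. The mark is therefore good to roughly 1 mm.
- **Arm sag:** The hand sank about 5 mm during the slide but stayed clear of the foot.

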